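Hang the handpiece on the spring balancer

TASK

Draw the balancer's sprung hook down by its black handle, bring it under the wire bail of the blue handpiece and hang the handpiece on it, clear of its cradle. Ease it up slowly, well under 10 cm a second, until the spring by itself just carries the tool (its weight differs from time to time, so feel for it), and only then let go, so that the tool neither jumps up nor drops; never let the hook fly up. Leave the tin, the jar and the compound bar where they stand.

Things in the scene. Friction and masses are not known exactly. Their poses are not given: they have to be found in the camera images.
- stand: Fixed balancer stand: dark base plate 120 x 120 x 14 mm with a vertical steel mast 28 mm thick, top 372 mm above the bench. Origin on the bench in the mast's axis; z up. A yellow arm (20 mm wide, 16 mm deep) with sleeve and spring reel swings round the mast and slides down it against a spring; at jib 0 the arm points along the stand's -x.
- mast_axis (a point): Point on the mast's axis, about which the arm swings.
- jib (a joint): Swing of the arm about the mast, rad, free from -0.8 to 0.8 with slight friction (it stays where left); positive is anticlockwise from above, so seen from the robot the arm's free end moves to the right.
- hook (a joint): How far arm, hook and handle are pulled down the mast, m: 0 up (home, the spring holds it there unloaded), 0.19 at the lower stop. Net upward pull of the empty hook: about 3.1 N at 0, rising by 35 N/m (9.4 N at 0.18). The handpiece hangs in balance somewhere between 0.01 and 0.11. Little damping: let go out of balance, it shoots off.
- handle (a point): Middle of the handle, an upright round black grip on top of the arm's free end, 220 mm from the mast's axis; 329 mm above the bench at home. 26 mm thick, from the arm's top (20 mm below this point) to a flat head 36 mm wide (14 to 23 mm above this point). Nothing stands above it.
- hook_seat (a point): Bottom of the hook's mouth (upper side of the wire), 81 mm straight below the handle point, 248 mm above the bench at home. J-shaped steel hook of 7 mm wire under the arm, mouth 21 mm wide, shank on the side of falling jib. Wire's lowest point 7 mm below the seat; arm's underside 45 mm above it.
- hook_tip (a point): Top of the hook's upturned round tip: 14 mm to the side of the seat in the direction of growing jib (to the robot's right), 14 mm above the seat.
- cradle: Fixed grey cradle 75 x 110 mm, 32 mm high, on the bench, about under the circle of the hook; the handpiece lies in it along the cradle's y. Origin at the bench, z up.
- handpiece: Blue round handpiece 164 mm long, 38 mm thick, 0.35 to 0.7 kg (hidden), lying in the cradle along its own y (thin aluminium nose at -y), origin on its long axis under the bail, at its balance point, 34 mm above the bench; top of its body 53 mm above the bench.
- bail (a point): Underside of the middle of the handpiece's rigid wire bail, 93 mm above the bench at the start, 40 mm over the body's top. An arch of 6 mm wire across the handpiece (along its x, so about along the balancer's arm), 49 mm wide inside, 4 mm lower at 18 mm from its middle. The hook goes under it tip first, along the handpiece towards its nose.
- paste_tin: Bystander: round tin, 69 mm across, 28 mm high; origin at the centre of its underside.
- powder_jar: Bystander: jar with red lid, 57 mm across, 64 mm high; origin at the centre of its underside.
- compound_green: Bystander: green and white bar 35 x 95 x 27 mm; origin at the centre of its underside.
Not all that is in view belongs to the job. Of the things that look like the handpiece, the smaller one is meant.

How it is judged:
By the outcome, as a careful person would: the job done as asked, in the order asked, and still so for the second after the job is handed in, with the robot touching nothing.
It also fails if it takes over 64 s, if anything falls off the work surface, if the arm or the gripper's body presses on something with over 40 N, if the wrist force passes 120 N, or if a joint passes its speed limit or range.

ROBOT

A 6-joint arm with a two-finger parallel gripper is mounted at the origin on a cart in front of the work surface, level with it; the furniture and walls round the work are solid. World frame = base frame: x ahead of the robot, y to its left, z up, the work surface at z = 0. Lengths are in mm, angles in rad, forces in N, time in s.
With the tool pointing down it reaches from about 350 to 875 mm from the base axis. Payload 4.2 kg.
Tool frame: the origin (TCP) lies between the finger pads; the fingertips stand 14 mm ahead of it and the grasp point (between the pads) lies 5 mm behind it; z points along the fingers, y is the line along which they close (so a half turn about z gives the same grasp; the last joint's range is limited). The gripper opens to 85 mm and grips with 20 to 120 N. Pads are 22 mm wide; open, the fingers measure 114 mm over their backs; the gripper's body (76 mm by 85 mm) begins 54 mm behind the grasp point. The pads swing forward as they close: fully open they stand 13 mm farther back than shut.
Start: joints at [-0.858, 0.385, 0.008, 0, -1.194, -0.259], TCP at [274.002, -561.714, 245.312] pointing down, gripper open.
Joint ranges: [-3.14, 3.14], [-1.21, 2.06], [-1.07, 1.41], [-3.16, 2.05], [-2.99, -0.16], [-3.1, 3.1]. Speed limits (rad/s): [2.79, 2.79, 3.14, 3.14, 3.14, 3.14].

INTERFACE

Orientations are given as a unit quaternion [x, y, z, w].
In Python, from bench import * gives the robot as it stands.
- The arm moves only by the tool carry_out, never from a script. Its argument "motion" is a list of rows, each a list of 7 numbers: the turn, a rotation vector about the tool's x, y, z in rad, then the shift along the tool's x, y, z in mm, then the opening, from -1 (shut) to 1 (fully open), so that 0 is half open. A call has 1 to 5 rows; each row is the pose to reach, as a shift and turn from the pose commanded when the call began, along the tool's axes at that moment; what a row does not reach only later rows make up. A row lasts 1/8 s, in which the tool goes at most 62.5 mm and 10.7 degrees, less where a joint would pass 70% of its speed; a pose out of reach is approached as far as the arm can. A call with a gripper value outside its range is refused whole. The fingers move at their own pace and stop on an object; the grip force is fixed at half the most. Time passes only in rows, so rows that repeat a pose let the fingers close. It gives the time, the measured TCP pose, the force, the opening and the grip force at its end, in the units of the state.
- read_state(): the state, without advancing time (a new reading comes with each control period).
- get_image(name): name is "side" or "top" or "wrist"; returns a dict with "color" (384x512x3 uint8, blue, green, red), "mtx" (3x3 intrinsics, pixels), "position" and "orientation" of the camera in the world. Camera axes: x right, y down, z forward; pixel columns grow to the right and rows downward; lengths in mm; the calibration is good to about 2 mm. A picture is of the moment at which its call begins. There is no depth.
- job_done(): hands the job in; it is judged then, once.
The state is a dict: "clock": time; "joints": joint angles; "joint_vel": joint speeds; "joint_efforts": joint torques, N m; "position": TCP position; "ee_rot": TCP orientation; "contact_force": force on the tool from outside, world axes, zero at the start; "wrist_torque": the same for the moment, N m; "gripper_width": finger opening in mm; "grasp_force": force on a finger pad.
Only numpy, scipy, OpenCV 4.12 (cv2) and the standard library are available. Lean on these libraries where they do the work, as an engineer would, in place of code of your own. Each camera call takes 0.05 s, during which the arm holds its last target. There are 200 camera calls.

## Working session

There is one attempt and no reset: what is moved stays moved. The work goes in short steps, Python scripts to look and compute and a tool call to move; the robot and the scene stay as the last step left them, time stands still between calls to the robot, and variables do not carry over. Pictures are saved under pics/ and viewed, at most 13 in all, crops included, and the job is handed in when it is done.

Besides the shell and the picture viewer there is one more tool, called after "Emit:" in YAML: its name, and indented under it one key for each argument. carry_out: Moves the arm, as the interface text tells. Its arguments: {"type":"object","properties":{"motion":{"type":"array"}},"required":["motion"]}

```bash
ls; mkdir -p pics
cat > h.py <<'E'
from bench import *
import numpy as np, cv2
from scipy.spatial.transform import Rotation as R
def ray(im,u,v):
    d=np.linalg.inv(im["mtx"])@np.array([u,v,1.]); r=R.from_quat(im["orientation"])
    return np.array(im["position"]),r.apply(d)
def onz(im,u,v,z):
    p,d=ray(im,u,v); return p+d*(z-p[2])/d[2]
def proj(im,P):
    c=R.from_quat(im["orientation"]).inv().apply(np.array(P)-im["position"]); q=im["mtx"]@c; return q[:2]/q[2]
def cross(a,b):
    A=[];B=[]
    for p,d in (a,b):
        d=d/np.linalg.norm(d); M=np.eye(3)-np.outer(d,d); A.append(M);B.append(M@p)
    x=np.linalg.lstsq(np.vstack(A),np.hstack(B),rcond=None)[0]
    return x
E
python3 - <<'E'
from h import *
import pickle
ims={n:get_image(n) for n in("side","top")}
pickle.dump(ims,open("ims.pkl","wb"))
for n,i in ims.items():
    cv2.imwrite(f"pics/{n}0.png",i["color"]); print(n,i["position"],i["orientation"],i["mtx"])
s=read_state(); print({k:np.round(v,3) for k,v in s.items()})
E
```

```text
pics
side [370.11456154 992.05782402 848.65620194] [-0.09137447  0.87541118 -0.47240077  0.04629773] [[448.24264134   0.         270.99371191]
 [  0.         448.24264134 181.21995851]
 [  0.           0.           1.        ]]
top [ 435.63600047   15.94600046 1050.2146191 ] [-0.69697031  0.71300806 -0.04229162  0.06374417] [[368.50788363   0.         254.0986579 ]
 [  0.         368.50788363 192.46815461]
 [  0.           0.           1.        ]]
{'clock': np.float64(0.1), 'joints': array([-0.858,  0.385,  0.007, -0.   , -1.194, -0.259]), 'joint_vel': array([ 0.001, -0.004,  0.001,  0.004, -0.   ,  0.001]), 'joint_efforts': array([-1.0000e-03, -3.9332e+01,  1.8893e+01,  4.1980e+00, -3.0000e-03,
        0.0000e+00]), 'position': array([ 273.823, -561.281,  244.332]), 'ee_rot': array([-0.225,  0.974,  0.001, -0.   ]), 'contact_force': array([-0.577, -0.243,  0.101]), 'wrist_torque': array([-0.013,  0.033,  0.003]), 'grasp_force': np.float64(0.0), 'gripper_width': np.float64(84.883)}
```

View pics/side0.png

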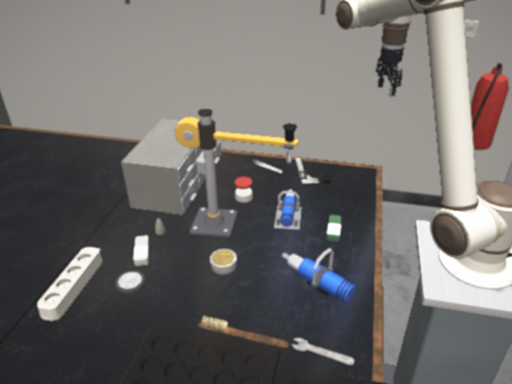

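View pics/top0.png

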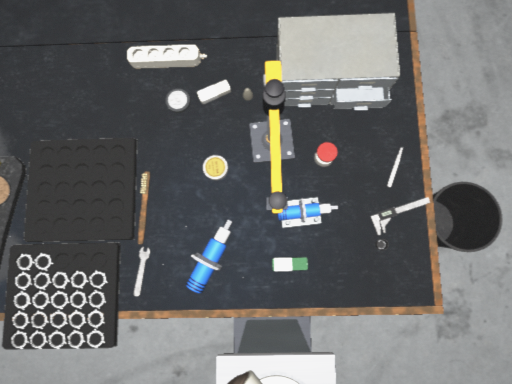

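Side view: mast (207,115), arm with black handle (290,130), hook about (289,155), small blue handpiece in grey cradle (288,210). Candidates for the handpiece are the blue one in the cradle, at side (288,210) / top (306,211), and the larger blue one on the bench, at side (320,275) / top (208,258). The one in the cradle is meant: it is smaller and lies under the hook's circle. I'll confirm in an enlarged crop.

Run:
```python
import pickle
from h import *
ims=pickle.load(open("ims.pkl","rb"))
s=ims["side"]["color"][110:240,250:330]; t=ims["top"]["color"][180:240,255:345]
a=cv2.resize(s,None,fx=4.4,fy=4.4,interpolation=2); b=cv2.resize(t,None,fx=4.8,fy=4.8,interpolation=2)
c=np.zeros((600,800,3),np.uint8); c[:a.shape[0],:a.shape[1]]=a[:600]; c[:b.shape[0],360:360+b.shape[1]]=b
cv2.imwrite("pics/crop0.png",c); print(a.shape,b.shape)
for n in ims:
    im=ims[n]; hsv=cv2.cvtColor(im["color"],cv2.COLOR_BGR2HSV)
    for nm,lo,hi in(("yel",(20,150,120),(32,255,255)),("blue",(100,130,80),(125,255,255)),("dark",(0,0,0),(180,255,55))):
        if nm=="dark": continue
        m=cv2.inRange(hsv,lo,hi); k,l,st,ce=cv2.connectedComponentsWithStats(m)
        for i in range(1,k):
            if st[i,4]>40: print(n,nm,st[i],ce[i].round(1))
im=ims["top"]
print("handle",onz(im,277,200.5,352),"masttop",onz(im,275,94,372),"blue",onz(im,304,212,34))
```

```text
(572, 352, 3) (288, 432, 3)
side yel [176 121  23  26 310] [187.7 133.1]
side yel [214 133  82  13 277] [254.6 139.5]
side blue [283 196  13   8  82] [289.1 199.3]
side blue [281 205  13  21 203] [286.8 214.6]
side blue [298 257  17  25 269] [306.5 268.5]
side blue [320 270  35  32 689] [336.9 285.4]
top yel [265  61  16  22 286] [272.4  69.9]
top yel [269 109  13  84 802] [275.  151.1]
top blue [305 203  14   6  59] [311.9 205.3]
top blue [278 205  23  15 174] [289.6 213.3]
top blue [306 211  15   6  60] [312.7 213.5]
top blue [202 238  24  25 263] [213.9 250.1]
top blue [186 262  28  32 401] [198.6 278.3]
handle [524.91693956  -7.25353843 352.        ] masttop [730.28419187  -8.87815319 372.        ] blue [531.82597124 -91.15851877  34.        ]
```

View pics/crop0.png

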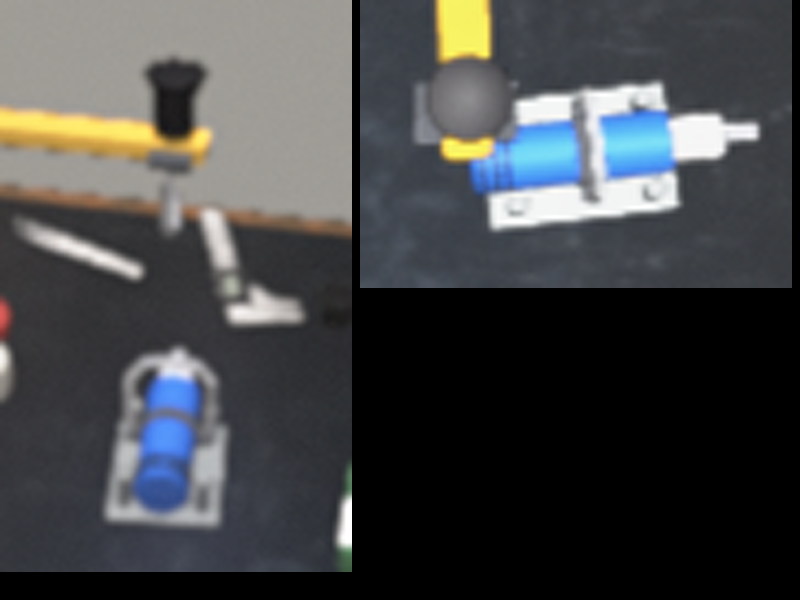

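The crop confirms it: the smaller blue handpiece lies in the grey cradle, with its nose to the right in the top view and its bail at top ≈(302,210), side ≈(288,190). Next: geometry.

Run:
```python
import pickle
from h import *
ims=pickle.load(open("ims.pkl","rb")); T=ims["top"];S=ims["side"]
np.set_printoptions(precision=1,suppress=True)
g=cv2.cvtColor(T["color"],cv2.COLOR_BGR2GRAY)
# yellow arm axis on its top (z=309), base plate centre z=14
m=cv2.inRange(cv2.cvtColor(T["color"],cv2.COLOR_BGR2HSV),(20,150,120),(32,255,255))
m[:105]=0;m[196:]=0
ys,xs=np.nonzero(m); P=np.array([onz(T,u,v,309) for u,v in zip(xs,ys)]);vx,vy,x0,y0=cv2.fitLine(P[:,:2].astype(np.float32),2,0,.01,.01).ravel()
print("arm dir",vx,vy,"pt",x0,y0,"angle",np.arctan2(-vy*np.sign(-vx)*-1,abs(vx)))
print("plate",onz(T,272,140.5,14)); print("handle top",onz(T,277.5,200,352))
print("handle x-view",cross(ray(T,277.5,200),ray(S,250+176/4.4-.4,110+65/4.4-.4)))
b=(302.5,209.8);print("bail x-view",cross(ray(T,*b),ray(S,287.8,189.6)),"z98",onz(T,*b,98))
f=lambda u,v:((u-360)/4.8+255-.4,v/4.8+180-.4)
for n,p,z in(("nose",(757,131),34),("tail",(472,178),34),("bailA",(583,97),80),("bailB",(597,196),80),("c1",(660,84),32),("c2",(679,206),32),("c3",(492,228),32)): print(n,onz(T,*f(*p),z))
print(R.from_quat(read_state()["ee_rot"]).as_matrix())
hs=S["color"];
```

```text
arm dir 0.99999356 0.0035912632 pt 633.8598 -7.5913873 angle -0.003591271
plate [744.   -9.2  14. ]
handle top [525.9  -8.2 352. ]
handle x-view [526.9  -8.1 353.4]
bail x-view [534.7 -79.5 107. ] z98 [531.6 -80.8  98. ]
nose [ 543.8 -183.1   34. ]
tail [520.6 -19.1  34. ]
bailA [560.  -79.9  80. ]
bailB [505.3 -85.3  80. ]
c1 [ 572.6 -129.3   32. ]
c2 [ 502.  -136.8   32. ]
c3 [491.8 -29.7  32. ]
[[-0.9 -0.4 -0. ]
 [-0.4  0.9  0. ]
 [ 0.   0.  -1. ]]
```

Emit:
carry_out:
  motion:
    - [0,0,0.09,-45,38,-16,1]
    - [0,0,0.18,-90,76,-32,1]
    - [0,0,0.27,-135,114,-48,1]
    - [0,0,0.36,-180,152,-64,1]
    - [0,0,0.454,-225,190,-80,1]

```text
clock: 0.72
position: [393.2, -290.4, 325.5]
ee_rot: [0.002, 1.0, 0.0, -0.0]
contact_force: [0.7, -1.1, 0.3]
gripper_width: 85.3
grasp_force: 0.0
```

Run:
```python
from h import *
s=read_state(); M=R.from_quat(s["ee_rot"]).as_matrix();print(s["clock"],s["position"],M.round(3))
print(M.T@(np.array([526,-8.2,400])-s["position"]))
```

```text
0.725 [ 393.16415611 -290.4255334   325.53941091] [[-1.     0.004 -0.   ]
 [ 0.004  1.     0.   ]
 [ 0.     0.    -1.   ]]
[-131.81896228  282.71366123  -74.4159888 ]
```

Emit:
carry_out:
  motion:
    - [0,0,0,-25,50,-20,1]
    - [0,0,0,-50,105,-40,1]
    - [0,0,0,-75,160,-60,1]
    - [0,0,0,-104,215,-75,1]
    - [0,0,0,-128,265,-75,1]

```text
clock: 1.35
position: [521.8, -25.3, 401.5]
ee_rot: [-0.0, 1.0, 0.0, 0.001]
contact_force: [1.3, -0.5, 0.9]
gripper_width: 85.3
grasp_force: 0.0
```

Emit:
carry_out:
  motion:
    - [0,0,0,-4,17,0,1]
    - [0,0,0,-4,17,0,1]
    - [0,0,0,-4,17,0,1]

```text
clock: 1.72
position: [524.5, -11.3, 400.3]
ee_rot: [0.001, 1.0, -0.0, -0.0]
contact_force: [0.2, 0.3, -0.1]
gripper_width: 85.2
grasp_force: 0.0
```

Run:
```python
from h import *
s=read_state(); print(s["clock"],s["position"],s["contact_force"])
i=get_image("wrist"); cv2.imwrite("pics/w1.png",i["color"]); print(proj(i,[526,-8.2,352]),i["position"])
import pickle; pickle.dump(i,open("w1.pkl","wb"))
```

```text
1.725 [524.4654436  -11.28293749 400.29676291] [ 0.16018721  0.32419195 -0.05205271]
[266.20481908 231.06307608] [457.30338259 -11.27522501 529.25823392]
```

View pics/w1.png

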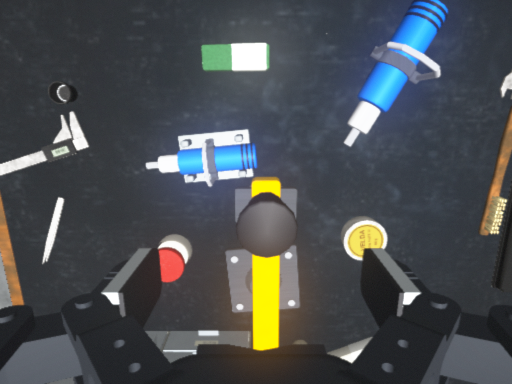

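The wrist view shows the handle's head at (267,225) between the open fingers and the bail of the small handpiece around (209,161).

Run:
```python
from h import *
import pickle
i=pickle.load(open("w1.pkl","rb")); T=pickle.load(open("ims.pkl","rb"))["top"]
g=cv2.cvtColor(i["color"],cv2.COLOR_BGR2GRAY)
print("head",onz(i,267,225,352))
for p,z in(((208.5,161),98),((208,140),80),((212,184),80),((266,179),309)): print(p,onz(i,*p,z))
print("bail xv",cross(ray(i,208.5,161),ray(T,302.5,209.8)))
print("plate",[onz(i,*p,14) for p in((228,248),(297,245),(300,304),(233,310))])
```

```text
head [522.36985963  -7.76340504 352.        ]
(208.5, 161) [527.41484956 -78.85132876  98.        ]
(208, 140) [502.24166749 -81.13394744  80.        ]
(212, 184) [562.21888558 -78.22155812  80.        ]
(266, 179) [505.35761628  -7.69201982 309.        ]
bail xv [536.45285705 -86.64845056  45.09661688]
plate [array([686.93534223, -65.81336026,  14.        ]), array([681.76148346,  48.83743941,  14.        ]), array([793.05989494,  57.07967423,  14.        ]), array([804.80459208, -60.26191325,  14.        ])]
```

Emit:
carry_out:
  motion:
    - [0,0,0,0,3,30,1]
    - [0,0,0,0,3,60,1]
    - [0,0,0,0,3,78,1]
    - [0,0,0,0,3,78,1]
    - [0,0,0,0,3,78,0]

```text
clock: 2.4
position: [525.3, -8.1, 323.6]
ee_rot: [0.001, 1.0, -0.0, 0.001]
contact_force: [1.0, -0.0, 0.2]
gripper_width: 69.9
grasp_force: 0.0
```

Emit:
carry_out:
  motion:
    - [0,0,0,0,0,0,-0.2]
    - [0,0,0,0,0,0,-1]
    - [0,0,0,0,0,0,-1]
    - [0,0,0,0,0,0,-1]
    - [0,0,0,0,0,0,-1]

```text
clock: 3.02
position: [525.0, -7.4, 322.7]
ee_rot: [0.0, 1.0, -0.0, 0.0]
contact_force: [-1.6, -0.1, 3.0]
gripper_width: 32.5
grasp_force: 59.0
```

Emit:
carry_out:
  motion:
    - [0,0,0,0,0,0,-1]
    - [0,0,0,0,0,0,-1]

```text
clock: 3.28
position: [525.0, -7.4, 322.4]
ee_rot: [0.0, 1.0, -0.0, -0.0]
contact_force: [-1.4, -0.5, 3.3]
gripper_width: 33.0
grasp_force: 59.0
```

Run:
```python
from h import *
s=read_state(); print(s["clock"],s["position"],s["contact_force"],s["wrist_torque"],s["gripper_width"],s["grasp_force"])
i=get_image("side"); c=cv2.resize(i["color"][80:200,240:340],None,fx=5,fy=5,interpolation=2); cv2.imwrite("pics/s2.png",c)
```

```text
3.275 [524.96429187  -7.3539267  322.36447786] [-1.37072371 -0.46862166  3.28818405] [-0.02172687  0.47071308 -0.03450976] 32.96644430996735 59.04076006205287
```

View pics/s2.png

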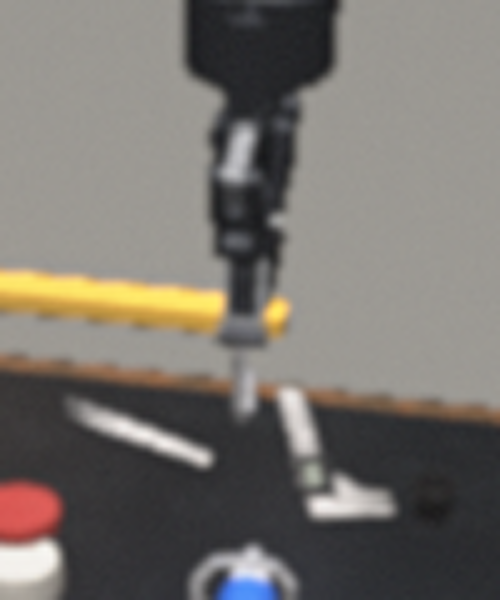

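Width 33 rather than 26 mm suggests that the pads' upper ends catch the 36 mm head. I'll reopen, go 7 mm lower and regrip.

Emit:
carry_out:
  motion:
    - [0,0,0,0,0,0,0.4]
    - [0,0,0,0,0,0,0.4]
    - [0,0,0,0,0,7,0.4]
    - [0,0,0,0,0,7,0.4]
    - [0,0,0,0,0,7,-1]

```text
clock: 3.95
position: [525.0, -7.4, 315.1]
ee_rot: [0.0, 1.0, -0.0, -0.0]
contact_force: [-0.0, -0.6, 1.0]
gripper_width: 42.8
grasp_force: 0.0
```

Emit:
carry_out:
  motion:
    - [0,0,0,0,0,0,-1]
    - [0,0,0,0,0,0,-1]
    - [0,0,0,0,0,0,-1]
    - [0,0,0,0,0,0,-1]

```text
clock: 4.45
position: [525.2, -7.4, 315.8]
ee_rot: [0.0, 1.0, -0.0, 0.0]
contact_force: [-0.1, -0.4, 2.7]
gripper_width: 30.2
grasp_force: 59.9
```

Emit:
carry_out:
  motion:
    - [0,0,0,0,0,8,-1]
    - [0,0,0,0,0,16,-1]
    - [0,0,0,0,0,24,-1]
    - [0,0,0,0,0,32,-1]
    - [0,0,0,0,0,40,-1]

```text
clock: 5.08
position: [525.0, -7.4, 274.8]
ee_rot: [0.0, 1.0, -0.0, 0.0]
contact_force: [-1.2, -0.5, 4.2]
gripper_width: 29.8
grasp_force: 60.7
```

Run:
```python
from h import *
s=read_state(); print(s["clock"],s["position"],s["contact_force"],s["wrist_torque"],s["gripper_width"],s["grasp_force"])
i=get_image("side"); c=cv2.resize(i["color"][90:240,240:340],None,fx=4,fy=4,interpolation=2); 
i=get_image("top"); d=cv2.resize(i["color"][180:240,235:325],None,fx=4.4,fy=4.4,interpolation=2); 
o=np.zeros((600,800,3),np.uint8);o[:,:400]=c;o[:d.shape[0],400:400+d.shape[1]]=d;cv2.imwrite("pics/s3.png",o)
```

```text
5.075 [525.00136128  -7.36084018 274.83778383] [-1.19511249 -0.46180621  4.18612674] [-0.11064343  0.09349592  0.03056027] 29.787960196800913 60.672719305730425
```

View pics/s3.png

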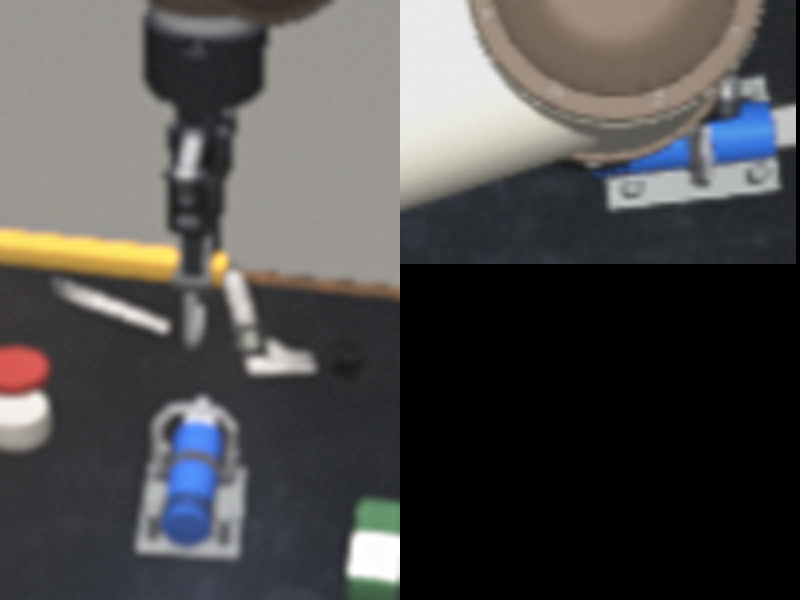

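Side crop: gripper holds the handle, the arm has come down with it, and the hook hangs at crop (195,320), clear of everything. Continuing down.

Emit:
carry_out:
  motion:
    - [0,0,0,0,0,10,-1]
    - [0,0,0,0,0,20,-1]
    - [0,0,0,0,0,30,-1]
    - [0,0,0,0,0,40,-1]
    - [0,0,0,0,0,50,-1]

```text
clock: 5.8
position: [525.0, -7.4, 225.6]
ee_rot: [0.0, 1.0, -0.0, 0.0]
contact_force: [-2.1, -1.0, 7.4]
gripper_width: 29.9
grasp_force: 61.1
```

Emit:
carry_out:
  motion:
    - [0,0,0,0,0,10,-1]
    - [0,0,0,0,0,20,-1]
    - [0,0,0,0,0,30,-1]
    - [0,0,0,0,0,40,-1]
    - [0,0,0,0,0,50,-1]

```text
clock: 6.42
position: [525.0, -7.4, 175.8]
ee_rot: [0.0, 1.0, -0.0, 0.0]
contact_force: [-3.3, -0.7, 8.4]
gripper_width: 30.1
grasp_force: 61.7
```

Emit:
carry_out:
  motion:
    - [0,0,0,0,0,9,-1]
    - [0,0,0,0,0,18,-1]
    - [0,0,0,0,0,27,-1]
    - [0,0,0,0,0,36,-1]
    - [0,0,0,0,0,36,-1]

```text
clock: 7.05
position: [524.6, -7.5, 139.5]
ee_rot: [0.0, 1.0, -0.0, -0.001]
contact_force: [-2.3, 0.7, 9.1]
gripper_width: 29.9
grasp_force: 62.3
```

Run:
```python
from h import *
import pickle
s=read_state(); print(s["clock"],s["position"],s["contact_force"],s["gripper_width"])
i=get_image("side"); pickle.dump(i,open("s4.pkl","wb"))
cv2.imwrite("pics/s4.png",cv2.resize(i["color"][120:240,230:350],None,fx=5,fy=5,interpolation=2))
print("seat pred px",proj(i,[525,-7.5,69.5]),"low",proj(i,[525,-7.5,62.5]))
```

```text
7.05 [524.59142275  -7.47655401 139.4526995 ] [-2.26403893  0.71800618  9.14398412] 29.949334765534047
seat pred px [287.86643367 215.14220156] low [287.80262312 217.09444245]
```

View pics/s4.png

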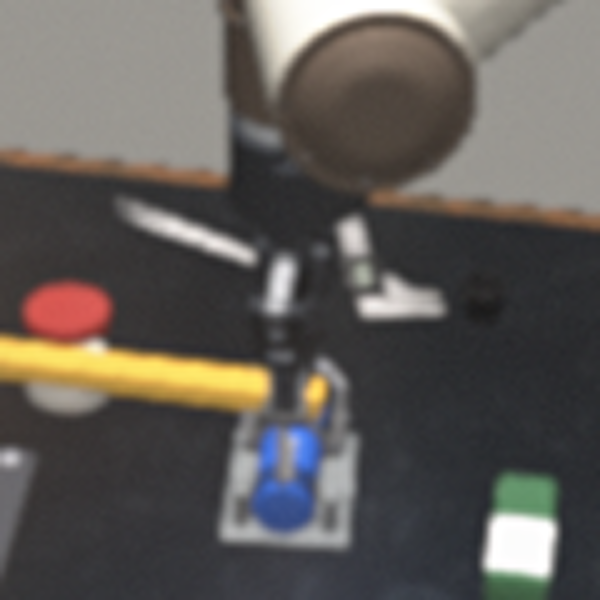

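Emit:
carry_out:
  motion:
    - [0,0,0,0,0,2,-1]
    - [0,0,-0.05,-0.3,-11,2,-1]
    - [0,0,-0.1,-1.1,-22,2,-1]
    - [0,0,-0.15,-2.5,-33,2,-1]
    - [0,0,-0.2,-4.4,-43.7,2,-1]

```text
clock: 7.72
position: [528.9, -51.6, 138.1]
ee_rot: [-0.101, 0.995, -0.0, -0.0]
contact_force: [-3.6, -0.0, 9.0]
gripper_width: 30.1
grasp_force: 62.3
```

Run:
```python
from h import *
s=read_state(); print(s["clock"],s["position"],s["contact_force"],s["gripper_width"])
i=get_image("side"); j=get_image("wrist");t=get_image("top")
o=np.zeros((600,800,3),np.uint8);o[:,:400]=cv2.resize(i["color"][150:240,260:320],(400,600),interpolation=2);o[:300,400:]=cv2.resize(j["color"],(400,300))
o[300:,400:]=cv2.resize(t["color"][185:235,270:336],(400,300),interpolation=2)
cv2.imwrite("pics/s5.png",o)
```

```text
7.725 [528.88815574 -51.6483487  138.06176754] [-3.58104038 -0.02391854  8.95709799] 30.103828358933264
```

View pics/s5.png

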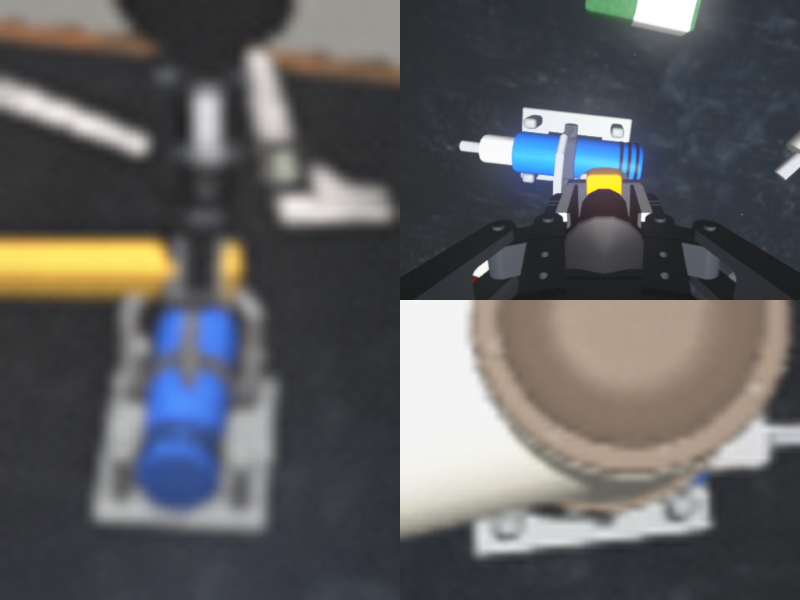

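Hook is seen in front of the bail, centred between its legs (side crop 190 vs legs 133/255). Swing it under.

Emit:
carry_out:
  motion:
    - [0,0,-0.035,-0.1,-7.7,0,-1]
    - [0,0,-0.07,-0.5,-15.4,0,-1]
    - [0,0,-0.105,-1.2,-23.1,0,-1]
    - [0,0,-0.137,-2.1,-30,0,-1]
    - [0,0,-0.137,-2.1,-30,0,-1]

```text
clock: 8.5
position: [537.0, -80.9, 138.1]
ee_rot: [-0.168, 0.986, -0.0, -0.001]
contact_force: [-3.9, -1.8, 9.9]
gripper_width: 30.0
grasp_force: 62.4
```

Run:
```python
from h import *
s=read_state(); print(s["clock"],s["position"],s["contact_force"],s["wrist_torque"],s["gripper_width"])
i=get_image("side"); j=get_image("wrist")
o=np.zeros((600,800,3),np.uint8);o[:,:400]=cv2.resize(i["color"][150:240,260:320],(400,600),interpolation=2);o[:400,400:]=cv2.resize(j["color"][100:300,150:350],(400,400),interpolation=2)
cv2.imwrite("pics/s6.png",o)
```

```text
8.5 [536.97955462 -80.89759454 138.11202399] [-3.85214903 -1.83477831  9.91741972] [-0.27400275  0.84058817  0.10161228] 29.97904942748408
```

View pics/s6.png

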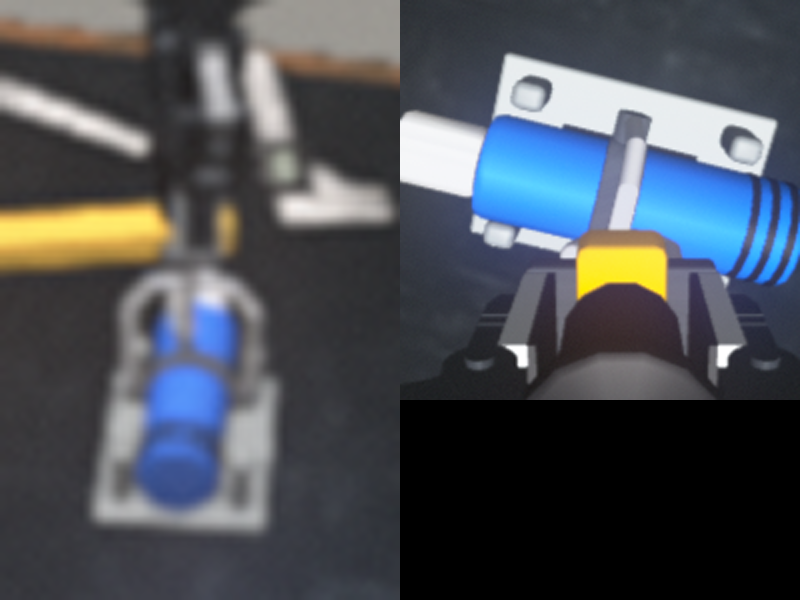

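Side crop: the shank stands at (180,300) before the bail, with the arch passing behind it; the wrist crop shows the bail running under the arm's end. Ease up.

Emit:
carry_out:
  motion:
    - [0,0,0,0,0,-4,-1]
    - [0,0,0,0,0,-8,-1]
    - [0,0,0,0,0,-12,-1]
    - [0,0,0,0,0,-16,-1]
    - [0,0,0,0,0,-20,-1]

```text
clock: 9.22
position: [536.9, -80.6, 158.2]
ee_rot: [-0.168, 0.986, -0.0, -0.001]
contact_force: [-3.0, -1.6, 8.7]
gripper_width: 29.8
grasp_force: 62.1
```

Emit:
carry_out:
  motion:
    - [0,0,0,0,0,-4,-1]
    - [0,0,0,0,0,-8,-1]
    - [0,0,0,0,0,-12,-1]
    - [0,0,0,0,0,-16,-1]
    - [0,0,0,0,0,-20,-1]

```text
clock: 9.85
position: [536.8, -80.1, 177.2]
ee_rot: [-0.167, 0.986, 0.0, -0.001]
contact_force: [-2.8, -1.6, 2.1]
gripper_width: 30.1
grasp_force: 60.5
```

Emit:
carry_out:
  motion:
    - [0,0,0,0,0,-4,-1]
    - [0,0,0,0,0,-8,-1]
    - [0,0,0,0,0,-12,-1]
    - [0,0,0,0,0,-12,-1]
    - [0,0,0,0,0,-12,-1]

```text
clock: 10.48
position: [537.4, -80.0, 189.3]
ee_rot: [-0.168, 0.986, 0.0, 0.0]
contact_force: [-4.0, -1.7, 1.6]
gripper_width: 29.7
grasp_force: 60.2
```

Run:
```python
from h import *
f=[]
for _ in range(12):
    i=get_image("side"); s=read_state(); f.append(s["contact_force"])
f=np.array(f);print(s["clock"],s["position"],f.mean(0),f.std(0))
cv2.imwrite("pics/s7.png",cv2.resize(i["color"][120:240,230:350],None,fx=5,fy=5,interpolation=2))
```

```text
11.075 [537.4234787  -80.01498525 189.28041417] [-3.36599364 -1.4039209   1.30701315] [0.41737233 0.42207674 0.55818986]
```

View pics/s7.png

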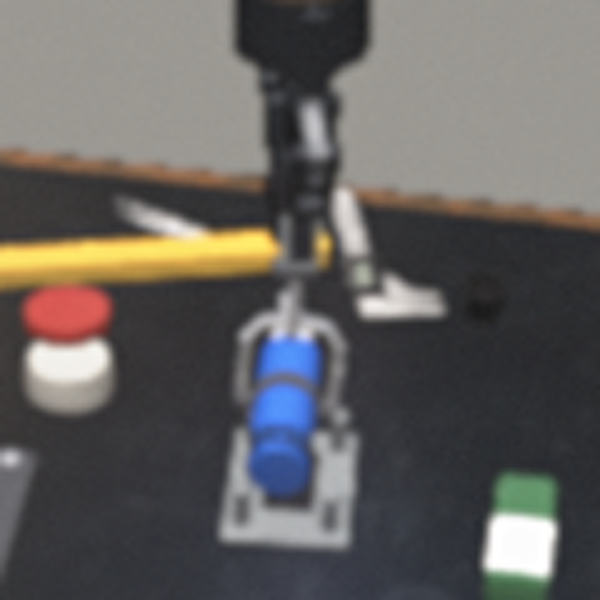

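Tool is hanging: bail on hook at crop (290,315), cradle visible below it. Mean pull of 1.3 N left, so about 37 mm to balance. Ease up and relieve the radial force a little.

Emit:
carry_out:
  motion:
    - [0,0,0,0.5,0,-4,-1]
    - [0,0,0,1,0,-8,-1]
    - [0,0,0,1.5,0,-12,-1]
    - [0,0,0,2,0,-16,-1]
    - [0,0,0,2,0,-20,-1]

```text
clock: 11.7
position: [536.1, -80.5, 209.9]
ee_rot: [-0.168, 0.986, -0.0, 0.001]
contact_force: [-0.9, -0.9, 0.0]
gripper_width: 30.1
grasp_force: 60.4
```

Emit:
carry_out:
  motion:
    - [0,0,0,0,0,-4,-1]
    - [0,0,0,0,0,-8,-1]
    - [0,0,0,0,0,-11,-1]
    - [0,0,0,0,0,-13,-1]
    - [0,0,0,0,0,-13,-1]

```text
clock: 12.32
position: [535.6, -80.7, 222.4]
ee_rot: [-0.168, 0.986, -0.0, 0.0]
contact_force: [-0.8, -0.0, -0.4]
gripper_width: 30.1
grasp_force: 60.6
```

```bash
cat > feel.py <<'E'
from h import *
f=[]
for _ in range(40):
    i=get_image("side"); s=read_state(); f.append(np.r_[s["contact_force"],s["wrist_torque"]])
f=np.array(f);print(s["clock"],s["position"],f.mean(0).round(2),f.std(0).round(2),f[:20,2].mean(),f[20:,2].mean())
E
python3 feel.py
```

```text
14.325 [535.49814113 -80.67979034 222.29998349] [ 0.3  -0.53  0.04 -0.06 -0.21 -0.11] [0.66 0.53 0.44 0.03 0.04 0.03] 0.09568066291763189 -0.011984645127138973
```

Balanced within noise (0.04 N). Release, holding the pose.

Emit:
carry_out:
  motion:
    - [0,0,0,0,0,0,-0.1]
    - [0,0,0,0,0,0,0.2]
    - [0,0,0,0,0,0,0.6]
    - [0,0,0,0,0,0,1]
    - [0,0,0,0,0,0,1]

```text
clock: 14.95
position: [535.5, -80.7, 222.3]
ee_rot: [-0.168, 0.986, 0.0, -0.0]
contact_force: [-0.0, -0.2, 0.3]
gripper_width: 85.1
grasp_force: 0.0
```

Run:
```python
from h import *
import pickle
def yel(i):
    m=cv2.inRange(cv2.cvtColor(i["color"],cv2.COLOR_BGR2HSV),(20,150,120),(32,255,255)); m[:,:225]=0;m[:,275:]=0; m[240:]=0
    ys,xs=np.nonzero(m); return round(xs.mean(),1),round(ys.mean(),2),len(xs)
for _ in range(8): 
    i=get_image("side"); print(yel(i))
s=read_state();print(s["clock"],s["position"],s["contact_force"],s["gripper_width"])
```

```text
(np.float64(249.8), np.float64(161.23), 276)
(np.float64(249.8), np.float64(161.22), 268)
(np.float64(250.0), np.float64(161.19), 262)
(np.float64(249.8), np.float64(161.22), 275)
(np.float64(249.9), np.float64(161.26), 277)
(np.float64(249.8), np.float64(161.23), 273)
(np.float64(249.9), np.float64(161.22), 268)
(np.float64(250.1), np.float64(161.14), 269)
15.35 [535.51344114 -80.67677426 222.30547526] [-0.19251664  0.28277605 -0.38358049] 85.34933091155686
```

Stationary. Retreat straight up, then check again.

Emit:
carry_out:
  motion:
    - [0,0,0,0,0,-15,1]
    - [0,0,0,0,0,-35,1]
    - [0,0,0,0,0,-60,1]
    - [0,0,0,0,0,-90,1]
    - [0,0,0,0,0,-120,1]

```text
clock: 15.98
position: [535.5, -80.8, 344.6]
ee_rot: [-0.168, 0.986, -0.0, 0.001]
contact_force: [0.8, -0.7, -0.0]
gripper_width: 85.6
grasp_force: 0.0
```

Run:
```python
from h import *
def yel(i):
    m=cv2.inRange(cv2.cvtColor(i["color"],cv2.COLOR_BGR2HSV),(20,150,120),(32,255,255)); m[:,:225]=0;m[:,275:]=0; m[240:]=0
    ys,xs=np.nonzero(m); return round(xs.mean(),1),round(ys.mean(),2),len(xs)
for _ in range(12): i=get_image("side"); print(yel(i))
s=read_state();print(s["clock"],s["position"],s["contact_force"])
cv2.imwrite("pics/end.png",cv2.resize(i["color"][60:260,170:370],None,fx=3,fy=3,interpolation=2))
```

```text
(np.float64(250.2), np.float64(161.56), 170)
(np.float64(249.9), np.float64(161.68), 158)
(np.float64(249.9), np.float64(161.59), 161)
(np.float64(250.3), np.float64(161.58), 163)
(np.float64(250.9), np.float64(161.41), 160)
(np.float64(250.1), np.float64(161.57), 174)
(np.float64(250.5), np.float64(161.6), 166)
(np.float64(250.4), np.float64(161.6), 171)
(np.float64(250.6), np.float64(161.52), 176)
(np.float64(251.0), np.float64(161.43), 172)
(np.float64(250.4), np.float64(161.45), 170)
(np.float64(250.1), np.float64(161.53), 165)
16.575 [535.40381707 -80.69489304 341.81954478] [ 0.43227479 -0.02855128 -0.45308985]
```

View pics/end.png

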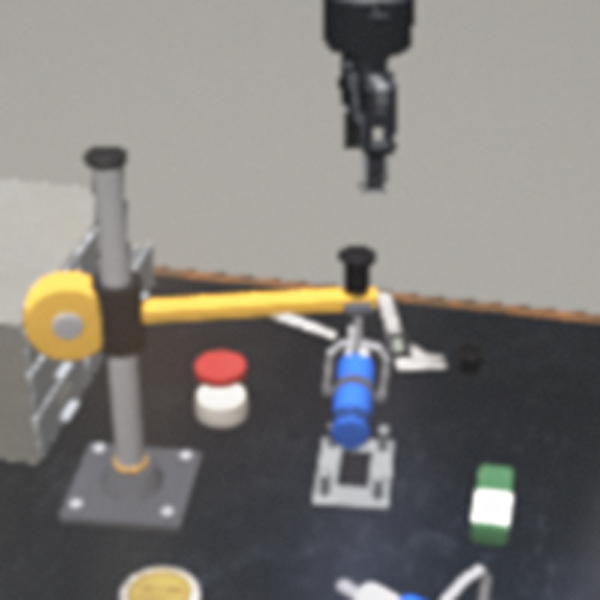

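The handpiece hangs still on the hook (350,390), above the empty cradle. The gripper is clear, and the jar, bar and tin stand where they were.

```bash
python3 -c "
from bench import *
print(job_done())"
```

```text
the job is handed in; nothing more can be done
None
```

The small blue handpiece now hangs balanced and still on the sprung hook, clear of its cradle; I let go only once the measured pull was about zero, the tin, jar and bar were not touched, and the job is handed in.

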